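Set up a round-bottomed planter in the seedling rack

ROBOT

A 6-joint arm with a two-finger parallel gripper is mounted at the origin on the work surface. World frame = base frame: x ahead of the robot, y to its left, z up, the work surface at z = 0. Lengths are in m, angles in rad, forces in N, time in s.
With the tool pointing down it reaches from about 0.225 to 0.875 m from the base axis. Payload 3.4 kg.
Tool frame: the origin (TCP) lies midway between the tips of the shut fingers; the grasp point (between the pads) lies 19 mm behind it; z points along the fingers, y is the direction in which the jaws open and shut (so a half turn about z gives the same grasp; the last joint's range is limited). The gripper opens to 85 mm and grips with 20 to 120 N. Pads are 22 mm wide; open, the fingers measure 114 mm over their backs; the gripper's body (76 mm by 85 mm) begins 54 mm behind the grasp point. The pads swing forward as they close: fully open they stand 13 mm farther back than shut.
Start: joints at [-1.264, 0.276, 1.505, -0, 1.361, -0.121], TCP at [0.239, -0.523, 0.231] pointing down, gripper open.
Joint ranges: [-2.89, 2.89], [-0.75, 2.08], [0.22, 2.7], [-1.18, 4.32], [0.11, 2.71], [-2.7, 2.7]. Speed limits (rad/s): [2.57, 2.57, 3.14, 3.14, 3.14, 3.14].

INTERFACE

Orientations are given as a unit quaternion [x, y, z, w].
In Python, from station import bot gives the robot as it stands. Calls block until the motion is done:
- bot.move_to(position, orientation): joint-space move of the TCP to a pose.
- bot.move_linear(position, velocity=0.15, rotation=None, threshold=None): straight line of the TCP; rotation=None keeps the orientation; velocity is the mean speed in m/s. With threshold (N) it stops when the force on the tool has changed by that much, and returns True; else False.
- bot.goto_joints(angles): joint-space move.
- bot.move_gripper(opening): opening from 0.0 (shut) to 1.0 (fully open); the grip force is fixed at half the most; returns when the fingers have stopped.
- bot.pause(seconds).
- bot.ik(position, orientation): joint angles nearest the present ones, or None.
- bot.get_obs(): the state.
- bot.grab_frame(name): name is "scene" or "top" or "wrist"; returns the picture (400x640x3 uint8, red, green, blue); there is no depth.
- bot.camera_model(name): a dict with "fx", "fy", "cx", "cy" (pixels), "view" (4x4, takes a point from world to camera coordinates); the wrist camera has in their place "mount" (4x4, takes a point from camera to tool coordinates, whose origin is the TCP and whose axes are the flange's). Camera axes: x right, y down, z forward; pixel columns grow to the right and rows downward; lengths in m; the calibration is good to about 2 mm. The wrist camera is an equidistant fisheye: a pixel r from the principal point sees the ray r / f radians off the axis. A picture is of the moment at which its call begins: read the wrist's pose just before it. camera_model takes no time and is no camera call.
A pose or a line that the arm cannot do raises bot.MotionError and nothing moves.
- bot.close_job(): hands the job in, once; it reports no verdict.
Trained networks look in the newest picture that a camera, given by its name, has taken for a name from the list of things; names that differ only in an ending like _2 or _b are one class to them, and where a whole thing is asked for, a point or a joint stands for the part that bears it (a point fixed in the world has none). Each returns a list of dicts, best first, with "score" (0 to 1); they miss things now and then, are a little off and sometimes report something else, mostly with a low value. They report only what shows in the picture. A call takes as long as a camera call. They do not tell look-alikes from the thing itself.
- bot.find_in(target, camera): "at" ([x, y, z] in m, in world coordinates, good to about 4 mm: the middle of the surface that is visible of it).
- bot.silhouettes(target, camera): "region" (400x640 bool, what is visible of it).
The state is a dict: "time_s": time; "joint_positions": joint angles; "joint_vel": joint speeds; "effort": joint torques, N m; "eef_pos": TCP position; "ee_rot": TCP orientation; "contact_force": force on the tool from outside, world axes, zero at the start; "moment": the same for the moment, N m; "width": opening from 0.0 (shut) to 1.0 (fully open).
Only numpy, scipy, OpenCV 4.12 (cv2) and the standard library are available. Lean on these libraries where they do the work, as an engineer would, in place of code of your own. Each camera call takes 0.05 s, during which the arm holds its last target.

TASK

Finish the middle planter of the wooden rack so it looks like its two neighbours: first stand the loose orange holder in the empty middle pocket with its oblong foot dropped fully home, then set the blue round-bottomed pot into the holder so that it sits level and fully home, and last cover the pot with the green glass dish, round side down, seated level in the pot's mouth. Set the pot and the dish down gently rather than dropping them, let go of everything, and leave the finished planters and the other things on the shelf where they stand.

Things in the scene. Friction and masses are not known exactly. Their poses are not given: they have to be found in the camera images.
- rack: Fixed wooden board on the shelf, 125 mm (its x) by 290 mm (its y), 24 mm thick, origin: centre of its underside; at most 0.2 rad off square. Three oblong pockets at y = -100, 0, +100 mm, each 97 mm along x by 69 mm along y, 14 mm deep, edges chamfered 2 mm. The outer two hold finished planters; the middle one is empty.
- pocket (a point): Centre of the floor of the empty middle pocket, 10 mm above the shelf and 14 mm below the rack's top face; axes as the rack's.
- holder: Loose orange plastic holder, 78 mm high, 0.22 kg: oblong foot 92 mm (its x) by 64 mm (its y), 16 mm thick; 30 mm stem; from z = 34 mm a round cup, concave inside like an egg cup, 57 mm across outside at z = 52, 63 mm at z = 64, 65 mm at the rim. Origin: centre of its underside; z up. The foot fits the pocket either way round, 2.5 mm play each side. Stands at a yaw within 1 rad of 0.
- holder_rim (a point): Centre of the holder's mouth at the height of its flat rim, 78 mm above the holder's underside. Mouth about 55 mm wide, wall 5 mm, inside about 39 mm deep.
- pot: Loose blue ceramic pot, 98 mm high, 0.3 kg: convex base 26 mm high, 30 mm flat at the bottom, 50 mm across at its top; there a flat shoulder steps out to a straight body 60 mm across (z = 26 to 98 mm), mouth 52 mm wide. Origin: centre of its underside; z up. Fully home its shoulder rests on the holder's rim, origin 26 mm below holder_rim. Starts upright on its flat.
- pot_rim (a point): Centre of the pot's mouth, at the height of its rim (98 mm above the pot's underside).
- dish: Loose round dish of thick green glass, 32 mm high, 0.12 kg: convex underside 17 mm high, 28 mm flat at the bottom, 48 mm across at its top; then a straight edge 66 mm across (z = 17 to 32 mm), hollow on top. Origin: centre of its underside; z up. Fully home the edge rests on the pot's rim, origin 17 mm below pot_rim. Starts right way up on its flat.
- planter_a: Finished planter (loose; do not disturb) in the rack's +y pocket: orange holder, terracotta-coloured body, glass cover; 165 mm high, 66 mm across, origin at the centre of its foot's underside.
- planter_b: As planter_a, but with a white body, in the rack's -y pocket.
- spray_bottle: Loose white spray bottle (do not disturb), 180 mm high, body 54 mm across up to z = 95 mm; the grey head (22 mm wide) with red nozzle and trigger reaches 53 mm from the axis towards its -x, 23 mm towards +x, between z = 115 and 180 mm. Origin: centre of its underside; z up.
- seed_jar: Loose amber jar with brass lid (do not disturb), 60 mm across, 105 mm high. Origin: centre of its underside; z up.
- garden_fork: Loose steel hand fork with wooden handle (do not disturb), lying flat along its x: handle end at -105 mm, tines' ends at +106 mm, 60 mm wide, 26 mm high. Origin at shelf level, mid-length.
- clay_pot: Loose empty clay pot (do not disturb), 92 mm across, 80 mm high. Origin: centre of its underside; z up.
- tin: Loose green tin (do not disturb), 72 mm across, 85 mm high. Origin: centre of its underside; z up.
Mind the look-alikes: they are no part of the job. Of the things that look like the dish, take the one that is farthest from the robot's base at the start.

How it is judged:
By the outcome, as a careful person would: the job done as asked, in the order asked, and still so for the second after the job is handed in, with the robot touching nothing.
It also fails if it takes over 64 s, if anything falls off the work surface, if the arm or the gripper's body presses on something with over 40 N, if the wrist force passes 120 N, or if a joint passes its speed limit or range.

## Working session

There is one attempt and no reset: what is moved stays moved. The work goes in short steps, each a Python script; the robot and the scene stay as the last script left them, time stands still between calls to the robot, and variables do not carry over. Pictures are saved under pics/ and viewed, and the job is handed in when it is done.

```bash
ls; mkdir -p pics; python3 - <<'E'
from station import bot
import cv2
for n in ("scene","top","wrist"):
    f=bot.grab_frame(n); cv2.imwrite(f"pics/{n}0.png",f[:,:,::-1])
    m=bot.camera_model(n); print(n,{k:(v if not hasattr(v,'shape') else v.round(3).tolist()) for k,v in m.items()})
print(bot.get_obs())
for t in ["rack","holder","pot","dish","planter_a","spray_bottle","seed_jar","garden_fork","clay_pot","tin","pocket"]:
  for c in ("scene","top"):
    try:
        print(t,c,[(round(d["score"],2),[round(float(x),3) for x in d["at"]]) for d in bot.find_in(t,c)])
    except Exception as e: print(t,c,e)
print(bot.get_obs()["time_s"])
E
```

```text
pics
scene {'fx': 446.37808302357513, 'fy': 446.37808302357513, 'cx': 313.3225326240909, 'cy': 204.72273068224882, 'view': [[-0.66, 0.751, 0.008, 0.286], [0.592, 0.527, -0.609, -0.264], [-0.462, -0.397, -0.793, 1.633], [0.0, 0.0, 0.0, 1.0]]}
top {'fx': 509.97059638219486, 'fy': 509.97059638219486, 'cx': 317.3499468948687, 'cy': 196.19836864720423, 'view': [[-0.009, -1.0, 0.009, 0.049], [-0.987, 0.007, -0.163, 0.526], [0.162, -0.01, -0.987, 1.484], [0.0, 0.0, 0.0, 1.0]]}
wrist {'fx': 309.70691628693146, 'fy': 309.70691628693146, 'cx': 317.745333181386, 'cy': 199.43976809194066, 'mount': [[0.001, -0.952, -0.305, 0.078], [1.0, 0.001, 0.0, 0.001], [-0.0, -0.305, 0.952, -0.143], [0.0, 0.0, 0.0, 1.0]]}
{'time_s': 0.15, 'joint_positions': array([-1.26398593e+00,  2.76430067e-01,  1.50582006e+00,  2.31557197e-05,
        1.36072874e+00, -1.21024863e-01]), 'joint_vel': array([-5.61867889e-04,  1.89557572e-05, -3.56427950e-03,  2.05360643e-03,
       -1.38891380e-03,  1.05548719e-03]), 'effort': array([ 1.53397941e-03, -4.17143011e+01, -2.46034294e+01, -1.68889906e-04,
        7.67364108e-03, 
[... 885 characters left out ...]
])]
planter_a top [(0.88, [0.629, 0.14, 0.163]), (0.86, [0.614, -0.054, 0.16])]
spray_bottle scene [(0.71, [0.442, 0.148, 0.111]), (0.19, [0.657, 0.159, 0.117])]
spray_bottle top [(0.94, [0.411, 0.134, 0.175])]
seed_jar scene []
seed_jar top [(0.9, [0.451, -0.138, 0.103]), (0.37, [0.441, 0.011, 0.034])]
garden_fork scene [(0.98, [0.542, 0.468, 0.015])]
garden_fork top [(0.89, [0.516, 0.464, 0.016])]
clay_pot scene [(0.92, [0.602, 0.305, 0.054])]
clay_pot top [(0.81, [0.625, 0.32, 0.056])]
tin scene [(0.93, [0.664, -0.29, 0.071])]
tin top [(0.57, [0.649, -0.303, 0.085])]
pocket scene [(0.65, [0.663, 0.04, 0.026]), (0.16, [0.646, -0.034, 0.107])]
pocket top [(0.98, [0.628, 0.046, 0.025])]
1.25
```

View pics/scene0.png

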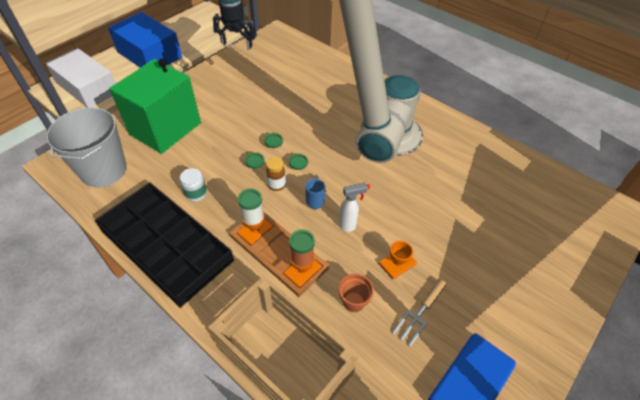

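View pics/top0.png

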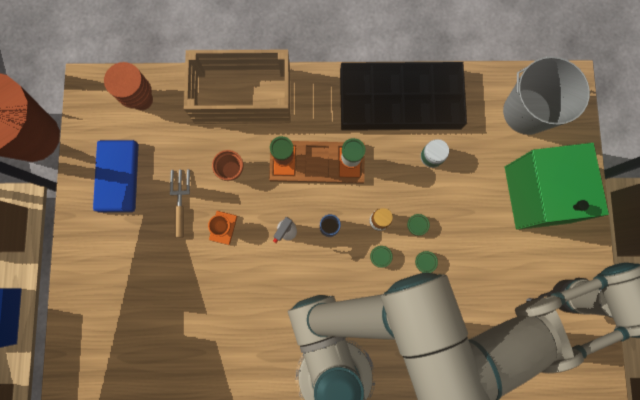

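View pics/wrist0.png

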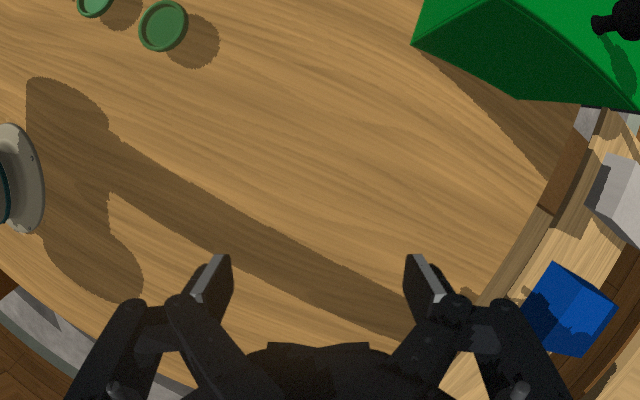

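```bash
cat > h.py <<'E'
from station import bot
import numpy as np, cv2
from scipy.spatial.transform import Rotation as R
def q(psi): return np.array([np.cos(psi/2),np.sin(psi/2),0,0])
def pose():
    o=bot.get_obs(); T=np.eye(4); T[:3,:3]=R.from_quat(o["ee_rot"]).as_matrix(); T[:3,3]=o["eef_pos"]; return T
def wrist(name=None):
    T=pose(); f=bot.grab_frame("wrist")
    if name: cv2.imwrite(f"pics/{name}.png",f[:,:,::-1])
    m=bot.camera_model("wrist"); return f,T@m["mount"],m      # cam->world
def proj(P,C,m):
    P=np.atleast_2d(P); p=(P-C[:3,3])@C[:3,:3]
    th=np.arctan2(np.hypot(p[:,0],p[:,1]),p[:,2]); ph=np.arctan2(p[:,1],p[:,0])
    return np.c_[m["cx"]+m["fx"]*th*np.cos(ph), m["cy"]+m["fy"]*th*np.sin(ph)]
def unproj(uv,C,m,z):
    uv=np.atleast_2d(np.asarray(uv,float)); a=(uv[:,0]-m["cx"])/m["fx"]; b=(uv[:,1]-m["cy"])/m["fy"]
    th=np.hypot(a,b); s=np.sinc(th/np.pi); d=np.c_[a*s,b*s,np.cos(th)]@C[:3,:3].T
    return C[:3,3]+d*((z-C[2,3])/d[:,2])[:,None]
def projs(P,m):
    p=np.atleast_2d(P)@m["view"][:3,:3].T+m["view"][:3,3]
    return np.c_[m["cx"]+m["fx"]*p[:,0]/p[:,2],m["cy"]+m["fy"]*p[:,1]/p[:,2]]
def st(l=""):
    o=bot.get_obs(); print(l,"t",round(o["time_s"],2),"p",o["eef_pos"].round(4),"F",o["contact_force"].round(1),"w",round(o["width"],3),"q",o["joint_positions"].round(2))
E
python3 - <<'E'
from h import *
for p in [(0.625,0.046),(0.44,0.33),(.44,.013),(.437,-.253)]:
  for psi in np.arange(-3,3.2,.5):
    try: j=bot.ik([*p,.25],q(psi))
    except Exception as e: j=None
    print(p,round(psi,2),None if j is None else np.round(j,2))
E
```

```text
(0.625, 0.046) -3.0 [-0.04  0.35  1.36 -0.    1.44 -1.75]
(0.625, 0.046) -2.5 [-0.04  0.35  1.36 -0.    1.44 -2.25]
(0.625, 0.046) -2.0 None
(0.625, 0.046) -1.5 None
(0.625, 0.046) -1.0 [-0.04  0.35  1.36 -0.    1.44  2.53]
(0.625, 0.046) -0.5 [-0.04  0.35  1.36 -0.    1.44  2.03]
(0.625, 0.046) 0.0 [-0.04  0.35  1.36 -0.    1.44  1.53]
(0.625, 0.046) 0.5 [-0.04  0.35  1.36 -0.    1.44  1.03]
(0.625, 0.046) 1.0 [-0.04  0.35  1.36 -0.    1.44  0.53]
(0.625, 0.046) 1.5 [-0.04  0.35  1.36 -0.    1.44  0.03]
(0.625, 0.046) 2.0 [-0.04  0.35  1.36 -0.    1.44 -0.47]
(0.625, 0.046) 2.5 [-0.04  0.35  1.36 -0.    1.44 -0.97]
(0.625, 0.046) 3.0 [-0.04  0.35  1.36 -0.    1.44 -1.47]
(0.44, 0.33) -3.0 [ 0.52  0.23  1.52 -0.    1.39 -1.2 ]
(0.44, 0.33) -2.5 [ 0.52  0.23  1.52 -0.    1.39 -1.7 ]
(0.44, 0.33) -2.0 [ 0.52  0.23  1.52 -0.    1.39 -2.2 ]
(0.44, 0.33) -1.5 [ 0.52  0.23  1.52 -0.    1.39 -2.7 ]
(0.44, 0.33) -1.0 None
(0.44, 0.33) -0.5 [ 0.52  0.23  1.52 -0.    1.39  2.59]
(0.44, 0.33) 0.0 [ 0.52  0.23  1.52 -0.    1.39  2.09]
(0.44, 0.33) 0.5 [ 0.52  0.23  1.52 -0.    1.39  1.59]
(0.44,
[... 930 characters left out ...]
-1.56]
(0.437, -0.253) -3.0 [-0.66  0.16  1.61 -0.    1.37 -2.38]
(0.437, -0.253) -2.5 None
(0.437, -0.253) -2.0 None
(0.437, -0.253) -1.5 [-0.66  0.16  1.61 -0.    1.37  2.41]
(0.437, -0.253) -1.0 [-0.66  0.16  1.61 -0.    1.37  1.91]
(0.437, -0.253) -0.5 [-0.66  0.16  1.61 -0.    1.37  1.41]
(0.437, -0.253) 0.0 [-0.66  0.16  1.61 -0.    1.37  0.91]
(0.437, -0.253) 0.5 [-0.66  0.16  1.61 -0.    1.37  0.41]
(0.437, -0.253) 1.0 [-0.66  0.16  1.61 -0.    1.37 -0.09]
(0.437, -0.253) 1.5 [-0.66  0.16  1.61 -0.    1.37 -0.59]
(0.437, -0.253) 2.0 [-0.66  0.16  1.61 -0.    1.37 -1.09]
(0.437, -0.253) 2.5 [-0.66  0.16  1.61 -0.    1.37 -1.59]
(0.437, -0.253) 3.0 [-0.66  0.16  1.61 -0.    1.37 -2.09]
```

```bash
python3 - <<'E'
from h import *
st()
bot.move_to([.437,-.253,.32],q(1.57)); st("dish")
wrist("d1"); 
bot.move_to([.60,.045,.34],q(np.pi)); st("rack")
f,C,m=wrist("r1"); np.save("r1C.npy",C)
for t in ["rack","pocket","planter_a"]:
    print(t,[(round(d["score"],2),d["at"].round(4) if hasattr(d["at"],'round') else d["at"]) for d in bot.find_in(t,"wrist")])
s=bot.silhouettes("rack","wrist"); print(len(s),[x["score"] for x in s])
np.save("rs.npy",s[0]["region"]); cv2.imwrite("pics/r1s.png",s[0]["region"].astype(np.uint8)*255)
bot.move_to([.44,.33,.26],q(np.pi)); st("holder")
f,C,m=wrist("h1"); np.save("h1C.npy",C)
s=bot.silhouettes("holder","wrist"); print([x["score"] for x in s]); np.save("hs.npy",s[0]["region"])
print([(d["score"],d["at"]) for d in bot.find_in("holder","wrist")],[(d["score"],d["at"]) for d in bot.find_in("holder_rim","wrist")])
st()
E
```

```text
t 1.25 p [ 0.2386 -0.5232  0.2313] F [-0.6  0.7  0.8] w 1.001 q [-1.26  0.28  1.5   0.    1.36 -0.12]
dish t 2.56 p [ 0.4366 -0.2538  0.3196] F [0.6 0.7 0.1] w 0.996 q [-0.66  0.13  1.48 -0.    1.53 -0.66]
rack t 3.89 p [0.5999 0.0437 0.3398] F [-0.   0.1  0.5] w 0.999 q [-0.04  0.28  1.24 -0.    1.63 -1.61]
rack [(0.69, [0.6272, 0.0528, 0.0233])]
pocket [(0.91, [0.63, 0.046, 0.0225])]
planter_a [(0.72, [0.6256, -0.0462, 0.1624]), (0.71, [0.633, 0.1431, 0.167])]
2 [0.84, 0.35]
holder t 5.42 p [0.441  0.3295 0.2604] F [ 0.2 -0.3  0.5] w 0.997 q [ 0.52  0.22  1.51 -0.    1.41 -1.05]
[0.89, 0.69]
[(0.56, [0.4357, 0.3325, 0.0417])] [(0.71, [0.433, 0.3341, 0.0463])]
 t 5.62 p [0.441  0.3293 0.2602] F [ 0.3  0.4 -0.5] w 1.002 q [ 0.52  0.22  1.51 -0.    1.41 -1.05]
```

View pics/r1.png

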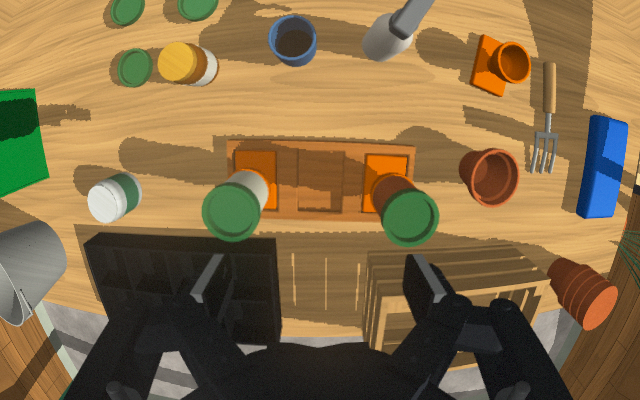

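View pics/h1.png

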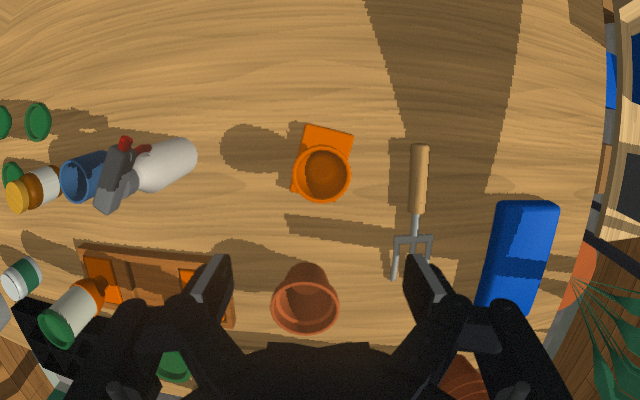

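View pics/d1.png

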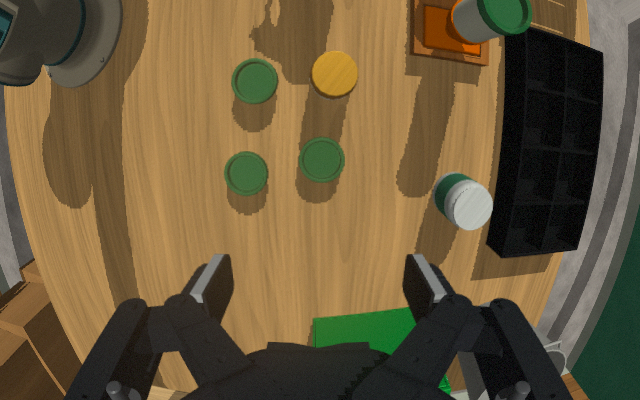

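```bash
cat > fit.py <<'E'
from h import *
from scipy.optimize import minimize
def circ(r,z,n=40):
    a=np.linspace(0,2*np.pi,n,endpoint=False); return np.c_[r*np.cos(a),r*np.sin(a),np.full(n,z)]
def box(lx,ly,z0,z1): return np.array([[sx*lx/2,sy*ly/2,z] for sx in(-1,1) for sy in(-1,1) for z in(z0,z1)])
HOLD=[box(.092,.064,0,.016),np.r_[circ(.015,.016),circ(.015,.036)],np.r_[circ(.0285,.052),circ(.0315,.064)],np.r_[circ(.0315,.064),circ(.0325,.078)],np.r_[circ(.018,.036),circ(.0285,.052)]]
POT=[np.r_[circ(.015,0),circ(.025,.026)],np.r_[circ(.03,.026),circ(.03,.098)]]
DISH=[np.r_[circ(.014,0),circ(.024,.017)],np.r_[circ(.033,.017),circ(.033,.032)]]
S=8
def render(parts,x,y,yaw,C,m,z=0):
    c,s=np.cos(yaw),np.sin(yaw); Rm=np.array([[c,-s,0],[s,c,0],[0,0,1]]); im=np.zeros((400*2,640*2),np.uint8)
    for P in parts:
        uv=proj(P@Rm.T+[x,y,z],C,m)
        h=cv2.convexHull(uv.astype(np.float32))
        cv2.fillConvexPoly(im,np.round((h*2+.5)*16).astype(np.int32),255,cv2.LINE_AA,4)
    return cv2.resize(im,(640,400),interpolation=cv2.INTER_AREA)/255.
def fit(parts,mask,x0,C,m,z=0,yaw=True):
    mk=mask.astype(float)
    f=lambda p: np.abs(render(parts,p[0],p[1],p[2]*10 if yaw else 0,C,m,z)-mk).sum()
    best=None
    for y0 in (np.arange(-1,1.01,.25) if yaw else [0]):
        x=np.array([x0[0],x0[1],y0/10]); n=3 if yaw else 2
        if not yaw: x=x[:2]
        sim=np.vstack([x]+[x+d for d in np.eye(n)*.008])
        r=minimize(f,x,method="Nelder-Mead",options=dict(initial_simplex=sim,xatol=2e-5,fatol=.05))
        if best is None or r.fun<best.fun: best=r
    p=best.x.copy()
    if yaw: p[2]*=10
    return p,best.fun,mk.sum()
E
python3 - <<'E'
from fit import *
m=bot.camera_model("wrist"); C=np.load("h1C.npy"); s=np.load("hs.npy")
f=cv2.imread("pics/h1.png"); hsv=cv2.cvtColor(f,cv2.COLOR_BGR2HSV)
mk=((hsv[...,0]<16)&(hsv[...,1]>215)&(hsv[...,2]>80)); 
w=np.zeros_like(mk); w[110:215,280:365]=1; mk=mk&w.astype(bool)
print(s.sum(),mk.sum(),(s&mk).sum())
for k in (s,mk): print(fit(HOLD,k,(.436,.333),C,m))
p=fit(HOLD,mk,(.436,.333),C,m)[0]
r=render(HOLD,*p,C,m); v=f.copy(); v[np.abs(cv2.Laplacian((r>.5).astype(np.uint8),cv2.CV_8U))>0]=(255,0,0)
o=np.hstack([cv2.resize(a[100:220,260:380],None,fx=3.3,fy=3.3,interpolation=cv2.INTER_NEAREST) for a in (f,v)]); cv2.imwrite("pics/h1z.png",o)
g=cv2.imread("pics/r1.png")[120:240,190:450]; cv2.imwrite("pics/r1z.png",cv2.resize(g,None,fx=3,fy=3,interpolation=cv2.INTER_CUBIC))
E
```

```text
3826 3607 3583
(array([ 0.43998769,  0.33159307, -0.25686135]), np.float64(208.22745098039218), np.float64(3826.0))
(array([ 0.43950784,  0.33179868, -0.2429372 ]), np.float64(415.6274509803921), np.float64(3607.0))
```

View pics/h1z.png

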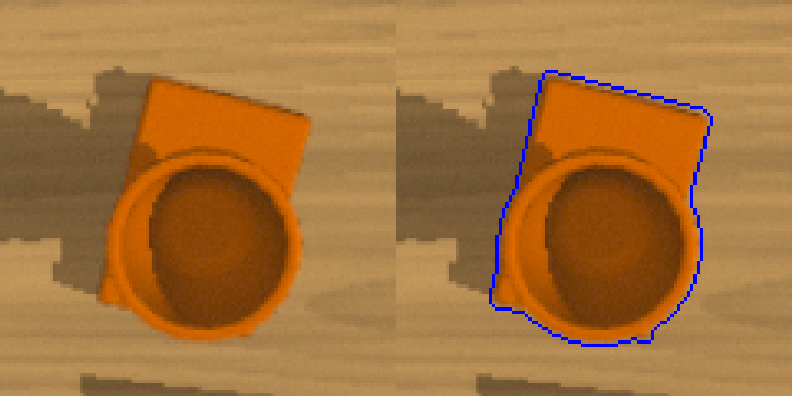

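View pics/r1z.png

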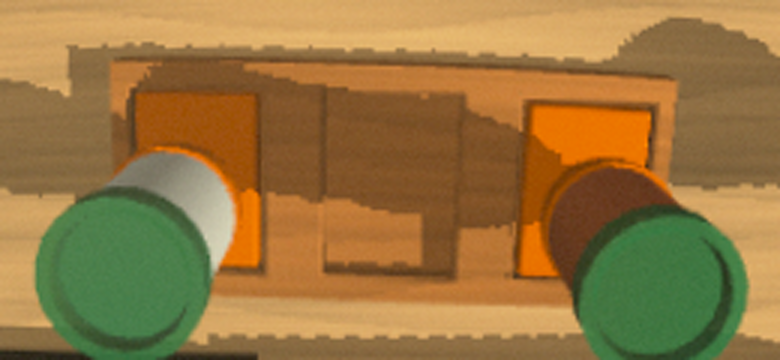

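```bash
python3 - <<'E'
from h import *
bot.move_to([.62,.046,.255],q(np.pi)); bot.pause(.2); st("rack")
f,C,m=wrist("r2"); np.save("r2C.npy",C)
g=f[100:260,200:440,::-1]; cv2.imwrite("pics/r2z.png",cv2.resize(g,None,fx=3.3,fy=3.3,interpolation=cv2.INTER_CUBIC))
print([(d["score"],d["at"]) for d in bot.find_in("pocket","wrist")]); print([(d["score"],d["at"]) for d in bot.find_in("rack","wrist")])
s=bot.silhouettes("rack","wrist"); np.save("rs2.npy",s[0]["region"])
E
```

```text
rack t 7.09 p [0.6196 0.0474 0.2553] F [-0.   0.1  0.3] w 1.0 q [-0.04  0.33  1.36  0.    1.45 -1.61]
[(0.7, [0.6272, 0.0448, 0.0255]), (0.38, [0.4409, 0.0122, 0.0478])]
[(0.96, [0.627, 0.0479, 0.0254])]
```

View pics/r2z.png

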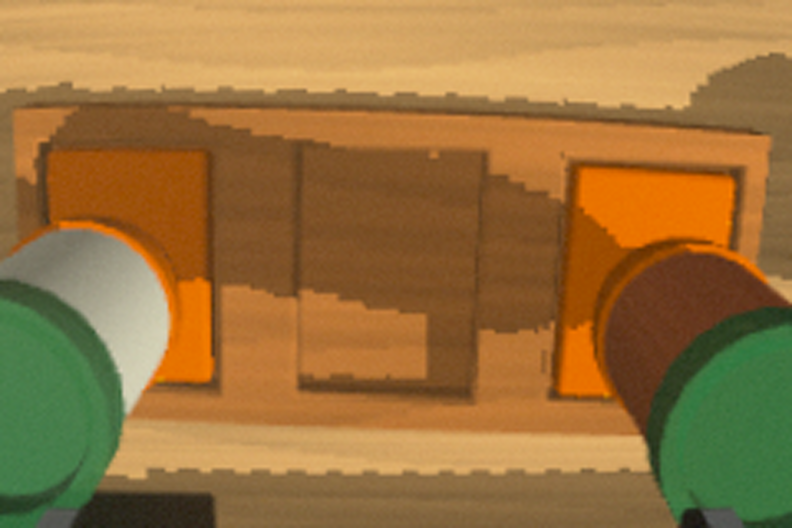

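```bash
cat > rk.py <<'E'
from fit import *
RACK=[box(.125,.29,0,.024)]
m=bot.camera_model("wrist")
def go(img,Cf,sf,tag,crop):
    C=np.load(Cf); s=np.load(sf); 
    def planters(x,y,yaw,grow):
        o=np.zeros((400,640))
        for sy in(-1,1):
            px=x-sy*.1*np.sin(yaw); py=y+sy*.1*np.cos(yaw)
            P=[box(.092+2*grow,.064+2*grow,.0,.028)]+[np.r_[circ(.033+grow,.03),circ(.033+grow,.178)]]
            o=np.maximum(o,render(P,px,py,yaw,C,m))
        return o
    valid=(planters(.627,.0465,-.07,.006)<.1); valid[255:]=0
    f=lambda p:(np.abs(render(RACK,p[0],p[1],p[2]*10,C,m)-s)*valid).sum()
    best=None
    for dy in(-.1,0,-.15):
        x=np.array([.627,.0465,dy/10]); r=minimize(f,x,method="Nelder-Mead",options=dict(initial_simplex=np.vstack([x]+[x+d for d in np.eye(3)*.006]),xatol=2e-5,fatol=.05))
        if best is None or r.fun<best.fun: best=r
    p=best.x*[1,1,10]; print(tag,p,best.fun,(s&valid).sum())
    im=cv2.imread(img); y0,y1,x0,x1=crop; k=3.3; z=cv2.resize(im[y0:y1,x0:x1],None,fx=k,fy=k,interpolation=cv2.INTER_CUBIC)
    c,sn=np.cos(p[2]),np.sin(p[2]); Rm=np.array([[c,-sn,0],[sn,c,0],[0,0,1]])
    def rect(lx,ly,zz,col,oy=0):
        a=np.array([[-lx,-ly],[lx,-ly],[lx,ly],[-lx,ly]])/2; P=np.c_[a+[0,oy],np.full(4,zz)]
        P=np.concatenate([np.linspace(P[i],P[(i+1)%4],20) for i in range(4)])
        uv=(proj(P@Rm.T+[p[0],p[1],0],C,m)+.5-[x0,y0])*k
        cv2.polylines(z,[np.round(uv).astype(int)],True,col,1,cv2.LINE_AA)
    rect(.125,.29,.024,(255,0,0)); rect(.097,.069,.01,(0,255,0)); rect(.101,.073,.024,(255,255,0))
    cv2.imwrite(f"pics/{tag}.png",z); return p
go("pics/r2.png","r2C.npy","rs2.npy","r2o",(100,260,200,440))
go("pics/r1.png","r1C.npy","rs.npy","r1o",(100,260,200,440))
E
python3 rk.py
```

```text
r2o [ 0.64109889  0.0452017  -0.03259728] 418.64313725490194 9732
r1o [ 0.64108816  0.04573228 -0.03818469] 230.8235294117647 6707
```

View pics/r2o.png

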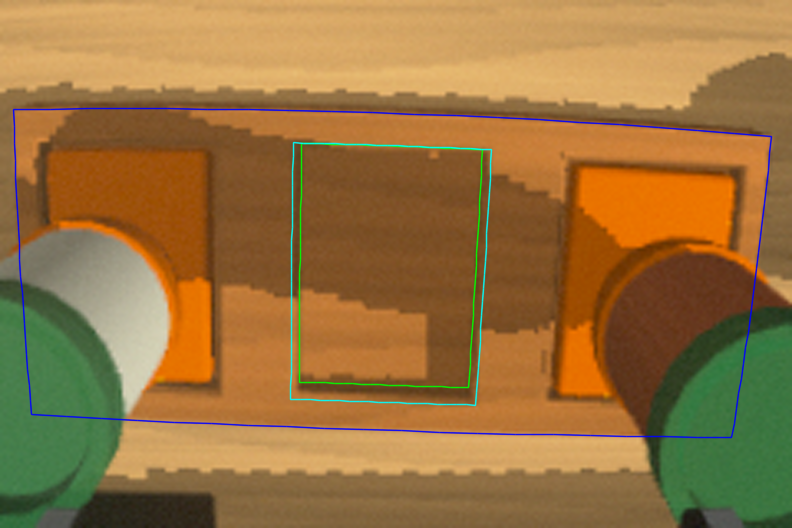

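```bash
python3 - <<'E'
from h import *
bot.move_to([.50,.20,.30],q(np.pi-.2))
bot.move_to([.440,.3316,.14],q(np.pi-.25)); st("above")
bot.move_linear([.440,.3316,.047],velocity=.12,threshold=15); st("down")
wrist("h2")
bot.move_gripper(0.0); st("closed")
bot.move_linear([.440,.3316,.20],velocity=.12); bot.pause(.2); st("lift")
f,C,m=wrist("h3"); np.save("h3C.npy",C)
s=bot.silhouettes("holder","wrist"); print([x["score"] for x in s]); np.save("hs3.npy",s[0]["region"])
E
```

```text
above t 8.97 p [0.4418 0.3312 0.1407] F [ 0.6 -0.7  0.6] w 1.003 q [ 0.52  0.31  1.7  -0.    1.14 -0.8 ]
down t 9.9 p [0.4408 0.3319 0.0478] F [ 0.   0.6 -0. ] w 1.001 q [ 0.52  0.41  1.82 -0.    0.92 -0.8 ]
closed t 10.3 p [0.4407 0.3321 0.0486] F [-1.8 -0.2  6.9] w 0.738 q [ 0.52  0.4   1.82 -0.    0.92 -0.8 ]
lift t 11.93 p [0.4398 0.3314 0.1994] F [-1.1 -0.2 -2.8] w 0.736 q [ 0.52  0.26  1.61  0.    1.27 -0.8 ]
[0.78]
```

View pics/h2.png

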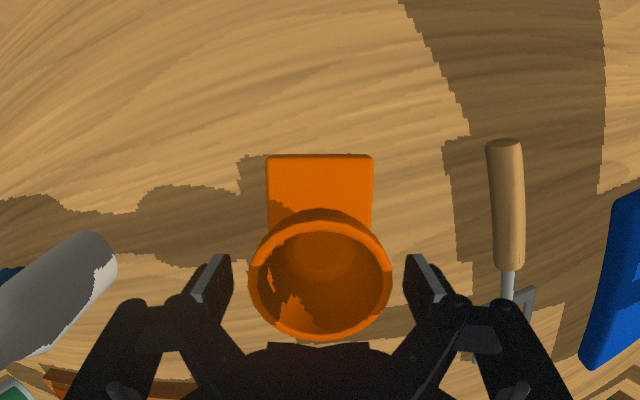

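View pics/h3.png

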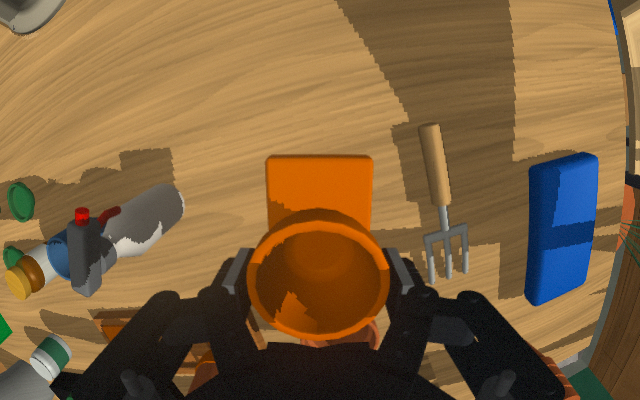

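```bash
python3 - <<'E'
from fit import *
m=bot.camera_model("wrist"); C=np.load("h3C.npy"); s=np.load("hs3.npy")
print(s.sum())
s=s.copy(); s[225:]=0
def f(p):
    r=render(HOLD,p[0],p[1],p[2]*10,C,m,p[3]); r[225:]=0; return np.abs(r-s).sum()
x=np.array([.44,.3314,-.025,.151])
for fixz in (0,1):
    g=(lambda p:f(np.r_[p,.151])) if fixz else f
    xx=x[:3] if fixz else x
    r=minimize(g,xx,method="Nelder-Mead",options=dict(initial_simplex=np.vstack([xx]+[xx+d for d in np.eye(len(xx))*.005]),xatol=2e-5,fatol=.05)); print(r.x,r.fun,s.sum())
E
```

```text
21207
[ 0.43969556  0.33089767 -0.02513844  0.14882684] 111.2392156862745 7502
[ 0.43934282  0.33098911 -0.02488162] 130.49411764705883 7502
```

```bash
python3 - <<'E'
from h import *
Q=q(np.pi-.035)
bot.move_linear([.44,.3314,.28],velocity=.2)
bot.move_to([.641,.0455,.28],Q); bot.pause(.2); st("above")
bot.move_linear([.641,.0455,.079],velocity=.12,threshold=15); bot.pause(.2); st("near")
f,C,m=wrist("p1"); np.save("p1C.npy",C)
E
```

```text
above t 14.09 p [0.6406 0.0469 0.2803] F [-0.1  0.2 -2. ] w 0.738 q [-0.04  0.36  1.26  0.    1.52 -1.57]
near t 16.12 p [0.6414 0.0455 0.0795] F [ 0.8  1.3 -2.7] w 0.742 q [-0.04  0.49  1.57  0.    1.09 -1.57]
```

View pics/p1.png

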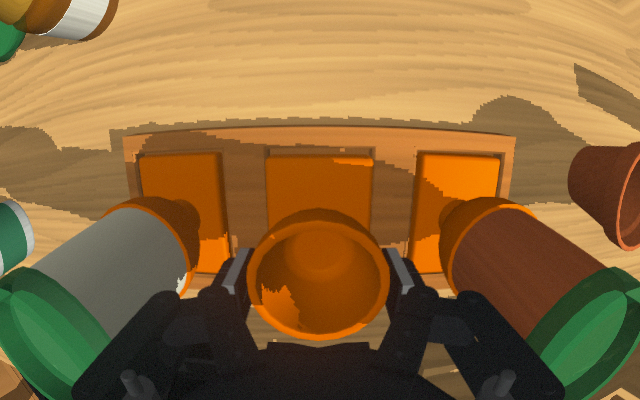

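```bash
python3 - <<'E'
from h import *
print(bot.move_linear([.641,.0455,.057],velocity=.04,threshold=10)); st("down")
bot.pause(.2); st(); wrist("p2")
E
```

```text
True
down t 16.68 p [0.6406 0.0453 0.0587] F [-0.6  1.1  5.1] w 0.737 q [-0.04  0.51  1.59 -0.    1.04 -1.57]
 t 16.88 p [0.6406 0.0453 0.0587] F [-1.2 -0.6  5.9] w 0.739 q [-0.04  0.51  1.59 -0.    1.04 -1.57]
```

View pics/p2.png

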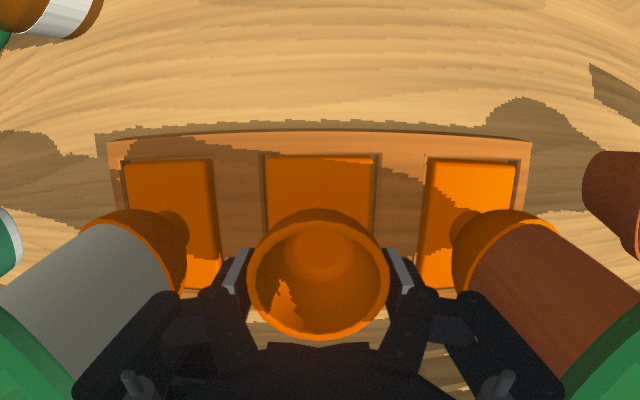

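```bash
python3 - <<'E'
from fit import *
bot.move_gripper(0.86); st("open")
bot.move_linear([.6406,.0453,.25],velocity=.15); bot.pause(.1); st("up")
f,C,m=wrist("p3"); np.save("p3C.npy",C)
s=bot.silhouettes("holder","wrist"); print([(x["score"],x["region"].sum()) for x in s])
np.save("hs4.npy",np.array([x["region"] for x in s]))
bot.move_to([.44,.013,.25],q(np.pi/2-.035)); bot.move_gripper(1.0); bot.pause(.1); st("pot")
f,C,m=wrist("q1"); np.save("q1C.npy",C)
s=bot.silhouettes("pot","wrist"); print([(x["score"],x["region"].sum()) for x in s]); np.save("ps.npy",s[0]["region"])
print([(d["score"],d["at"]) for d in bot.find_in("pot","wrist")])
print(fit(POT,s[0]["region"],(.44,.013),C,m,yaw=False))
E
```

```text
open t 17.19 p [0.6397 0.0457 0.0576] F [ 1.  -0.2  0.9] w 0.858 q [-0.04  0.51  1.59  0.    1.04 -1.57]
up t 18.73 p [0.6401 0.0453 0.2488] F [-0.6 -0.2 -0.1] w 0.863 q [-0.04  0.37  1.32  0.    1.46 -1.57]
[(0.63, np.int64(4334))]
pot t 20.53 p [0.4402 0.013  0.2499] F [ 0.1  0.4 -0. ] w 0.999 q [-0.13  0.06  1.73 -0.    1.35 -0.09]
[(0.74, np.int64(3119)), (0.74, np.int64(6963))]
[(0.57, [0.438, 0.0043, 0.0604])]
(array([0.4373649 , 0.01118709]), np.float64(170.24313725490197), np.float64(3119.0))
```

View pics/p3.png

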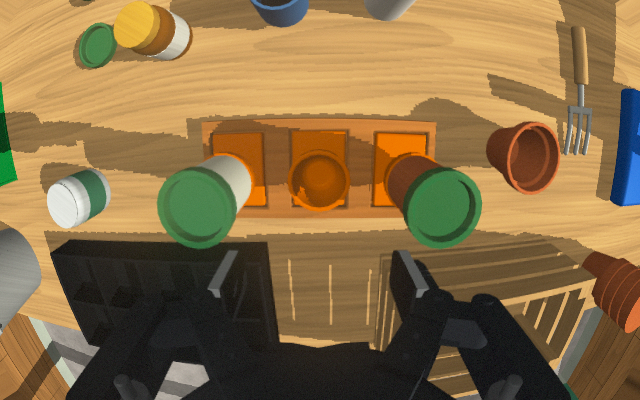

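View pics/q1.png

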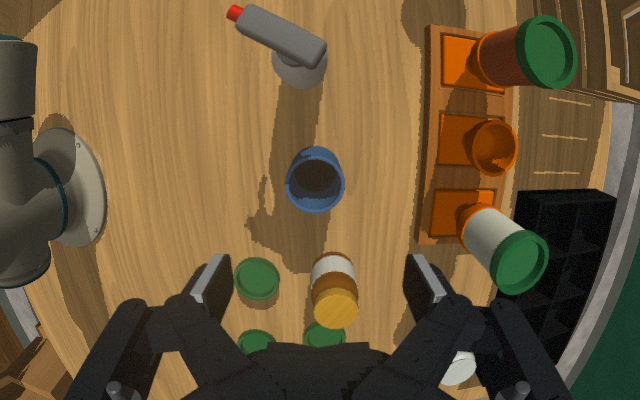

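```bash
python3 - <<'E'
from fit import *
m=bot.camera_model("wrist"); C=np.load("p3C.npy"); s=np.load("hs4.npy")[0]
ys,xs=np.where(s); print(xs.min(),xs.max(),ys.min(),ys.max())
w=np.zeros((400,640),bool); w[120:215,285:353]=1
k=s&w
p=fit(HOLD,k,(.641,.0455),C,m,z=.01); print(p)
r=render(HOLD,.641,.0455,-.035,C,m,.01); print(np.abs(r-k).sum())
P=[.4374,.0112]; Q=q(1.1)
bot.move_to([*P,.16],Q); st("above")
print(bot.move_linear([*P,.056],velocity=.12,threshold=12)); st("down"); wrist("q2")
bot.move_gripper(0.0); st("closed")
bot.move_linear([*P,.075],velocity=.08); st(); wrist("q3")
E
```

```text
288 350 130 211
(array([ 0.63908923,  0.04499912, -0.04668366]), np.float64(190.42352941176472), np.float64(4334.0))
295.5882352941176
above t 21.18 p [0.4378 0.0111 0.1602] F [ 0.5  0.2 -0.5] w 1.0 q [-0.13  0.13  1.89  0.    1.12  0.33]
False
down t 22.19 p [0.4383 0.0111 0.0568] F [0.6 0.  0.5] w 1.001 q [-0.13  0.25  2.04  0.    0.84  0.34]
closed t 22.61 p [0.4377 0.0112 0.057 ] F [-1.7  0.2  7.1] w 0.703 q [-0.13  0.25  2.05  0.    0.84  0.34]
 t 23.0 p [0.4375 0.0112 0.0751] F [-0.3  0.2 -2.6] w 0.697 q [-0.13  0.23  2.02 -0.    0.89  0.34]
```

View pics/q2.png

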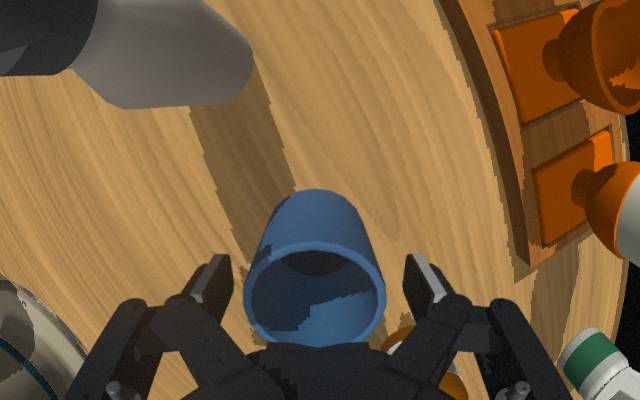

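View pics/q3.png

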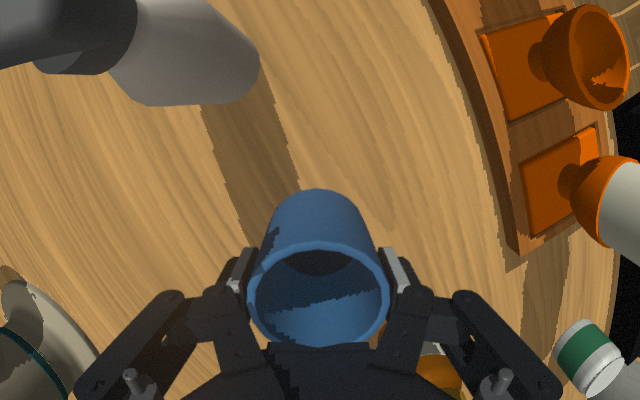

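```bash
python3 - <<'E'
from h import *
Q=q(np.pi/2-.035); H=[.640,.0453]
bot.move_linear([.4374,.0112,.28],velocity=.22)
bot.move_to([*H,.29],Q); bot.pause(.1); st("above")
bot.move_linear([*H,.150],velocity=.14,threshold=12); bot.pause(.1); st("near"); wrist("q4")
print(bot.move_linear([*H,.1165],velocity=.03,threshold=6)); bot.pause(.1); st("down"); wrist("q5")
E
```

```text
above t 25.07 p [0.6383 0.0449 0.2902] F [ 0.1  0.5 -3.1] w 0.702 q [-0.04  0.35  1.25 -0.    1.54 -0.  ]
near t 26.32 p [0.6408 0.0453 0.1513] F [ 0.6 -0.3 -2.5] w 0.701 q [-0.04  0.42  1.48 -0.    1.24 -0.  ]
True
down t 27.4 p [0.6397 0.0453 0.1195] F [-0.8  0.3  5.4] w 0.696 q [-0.04  0.45  1.52  0.    1.17 -0.  ]
```

View pics/q5.png

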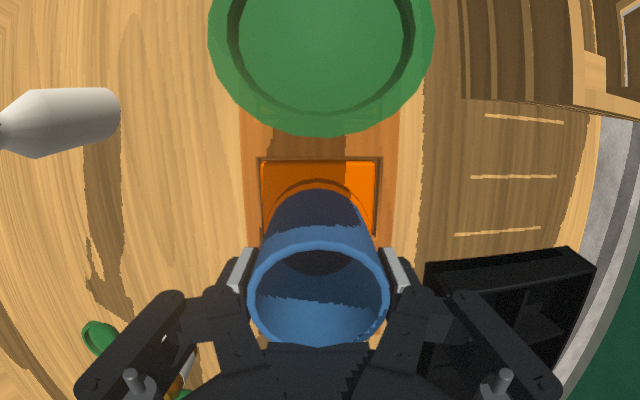

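```bash
python3 - <<'E'
from fit import *
bot.move_gripper(0.95); st("open")
bot.move_linear([.640,.0453,.27],velocity=.15); bot.pause(.1); st("up")
f,C,m=wrist("q6"); np.save("q6C.npy",C)
s=bot.silhouettes("pot","wrist"); print([(x["score"],x["region"].sum()) for x in s]); 
if s:
    np.save("ps6.npy",s[0]["region"]); print(fit(POT,s[0]["region"],(.640,.0453),C,m,z=.062,yaw=False))
bot.move_to([.437,-.253,.22],q(2.0)); bot.move_gripper(1.0); bot.pause(.1); st("dish")
f,C,m=wrist("e1"); np.save("e1C.npy",C)
s=bot.silhouettes("dish","wrist"); print([(x["score"],x["region"].sum()) for x in s])
for x in s[:5]:
    r=x["region"]; v,u=np.where(r); p0=unproj([u.mean(),v.mean()],C,m,.02)[0]
    print(u.mean(),v.mean(),p0[:2],fit(DISH,r,p0[:2],C,m,yaw=False))
E
```

```text
open t 27.8 p [0.6382 0.0454 0.1175] F [-0.7 -0.9  0.7] w 0.949 q [-0.04  0.45  1.52 -0.    1.17 -0.  ]
up t 29.07 p [0.6394 0.0453 0.2687] F [-0.9 -0.2  0.7] w 0.951 q [-0.04  0.36  1.28 -0.    1.5  -0.  ]
[(0.92, np.int64(4226))]
(array([0.63914432, 0.04420826]), np.float64(198.9686274509804), np.float64(4226.0))
dish t 30.86 p [ 0.4374 -0.2526  0.22  ] F [ 0.7 -0.  -0.7] w 1.0 q [-0.66  0.18  1.67  0.    1.3  -1.09]
[(0.87, np.int64(2696)), (0.8, np.int64(2864))]
320.0174332344214 177.625 [ 0.44260562 -0.25791479] (array([ 0.44233121, -0.25737362]), np.float64(171.80392156862746), np.float64(2696.0))
284.6487430167598 48.951466480446925 [ 0.34700711 -0.1420626 ] (array([ 0.34782412, -0.14279436]), np.float64(168.76078431372548), np.float64(2864.0))
```

View pics/q6.png

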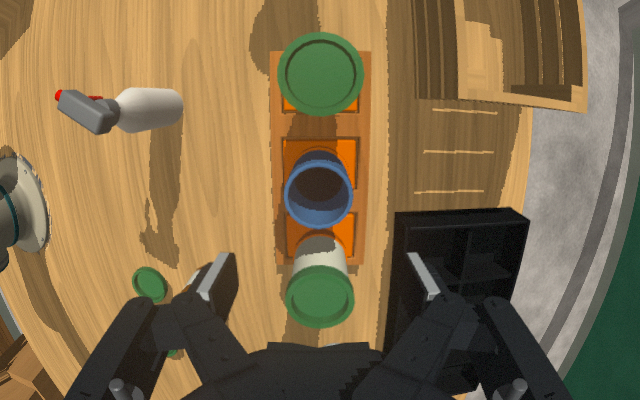

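View pics/e1.png

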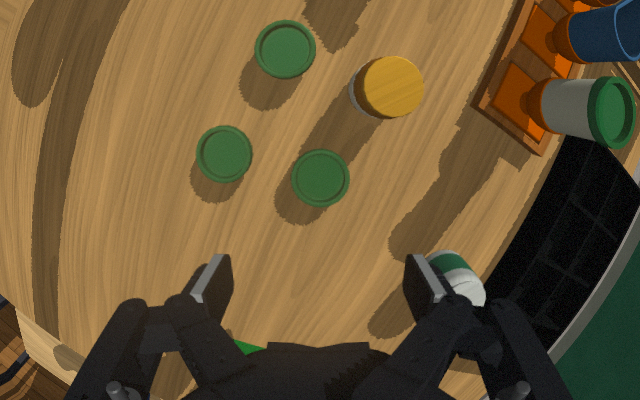

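```bash
python3 - <<'E'
from h import *
m=bot.camera_model("wrist"); C=m["mount"]
for y,zs in ((.0425,(-.0,-.013,-.032,-.045)),(.030,(-.005,-.024,-.035)),(.0313,(-.006,-.025,-.036))):
  for z in zs:
    for x in (-.011,.011): print(y,z,x,proj([[x,-y,z],[x,y,z]],C,m).round(0).tolist())
f=cv2.imread("pics/e1.png")[230:330,180:460]; cv2.imwrite("pics/z1.png",cv2.resize(f,None,fx=2.8,fy=2.8))
f=cv2.imread("pics/q3.png")[230:330,180:460]; cv2.imwrite("pics/z2.png",cv2.resize(f,None,fx=2.8,fy=2.8))
E
```

```text
0.0425 -0.0 -0.011 [[240.0, 273.0], [396.0, 273.0]]
0.0425 -0.0 0.011 [[236.0, 236.0], [400.0, 236.0]]
0.0425 -0.013 -0.011 [[235.0, 286.0], [401.0, 286.0]]
0.0425 -0.013 0.011 [[230.0, 247.0], [406.0, 248.0]]
0.0425 -0.032 -0.011 [[225.0, 308.0], [410.0, 308.0]]
0.0425 -0.032 0.011 [[218.0, 267.0], [418.0, 267.0]]
0.0425 -0.045 -0.011 [[218.0, 326.0], [418.0, 326.0]]
0.0425 -0.045 0.011 [[209.0, 283.0], [427.0, 284.0]]
0.03 -0.005 -0.011 [[261.0, 278.0], [375.0, 278.0]]
0.03 -0.005 0.011 [[258.0, 241.0], [378.0, 241.0]]
0.03 -0.024 -0.011 [[255.0, 299.0], [381.0, 299.0]]
0.03 -0.024 0.011 [[250.0, 259.0], [386.0, 259.0]]
0.03 -0.035 -0.011 [[251.0, 314.0], [385.0, 314.0]]
0.03 -0.035 0.011 [[245.0, 272.0], [391.0, 272.0]]
0.0313 -0.006 -0.011 [[258.0, 279.0], [378.0, 279.0]]
0.0313 -0.006 0.011 [[255.0, 242.0], [381.0, 242.0]]
0.0313 -0.025 -0.011 [[252.0, 300.0], [384.0, 300.0]]
0.0313 -0.025 0.011 [[247.0, 260.0], [389.0, 260.0]]
0.0313 -0.036 -0.011 [[247.0, 315.0], [389.0, 315.0]]
0.0313 -0.036 0.011 [[241.0, 273.0], [395.0, 273.0]]
```

View pics/z1.png

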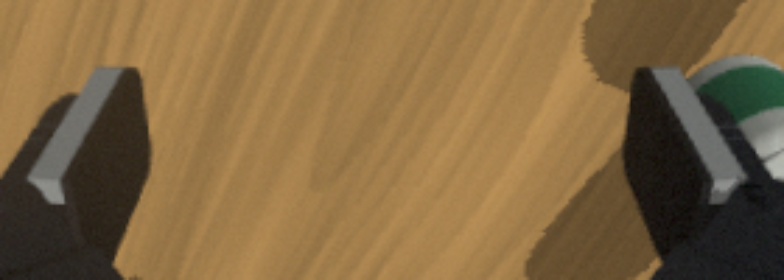

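View pics/z2.png

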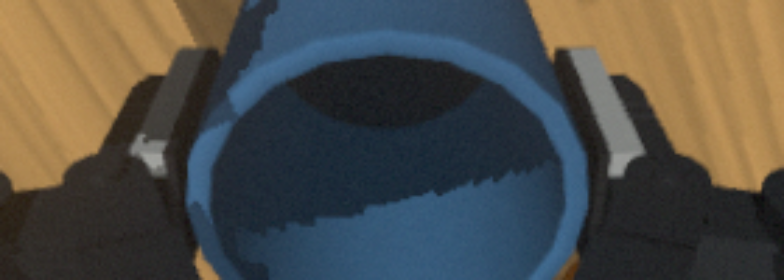

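```bash
python3 - <<'E'
from h import *
P=[.4423,-.2574]; Q=q(2.0)
bot.move_to([*P,.10],Q); st("above")
print(bot.move_linear([*P,.002],velocity=.10,threshold=10)); st("down"); wrist("e2")
bot.move_gripper(0.0); st("closed")
bot.move_linear([*P,.03],velocity=.08); bot.pause(.1); st(); wrist("e3")
E
```

```text
above t 31.51 p [ 0.4428 -0.2578  0.1004] F [-0.2  0.2  0.7] w 1.001 q [-0.66  0.29  1.84 -0.    1.01 -1.09]
False
down t 32.64 p [ 0.4428 -0.2578  0.0026] F [-0.5  0.4  0.4] w 0.999 q [-0.66  0.42  1.95  0.    0.77 -1.09]
closed t 33.03 p [ 0.4426 -0.2577  0.0033] F [-0.4  1.6  7.8] w 0.76 q [-0.66  0.42  1.95 -0.    0.77 -1.09]
 t 33.63 p [ 0.4419 -0.2571  0.0295] F [-1.  -0.8 -1.5] w 0.756 q [-0.66  0.38  1.92 -0.    0.84 -1.09]
```

View pics/e3.png

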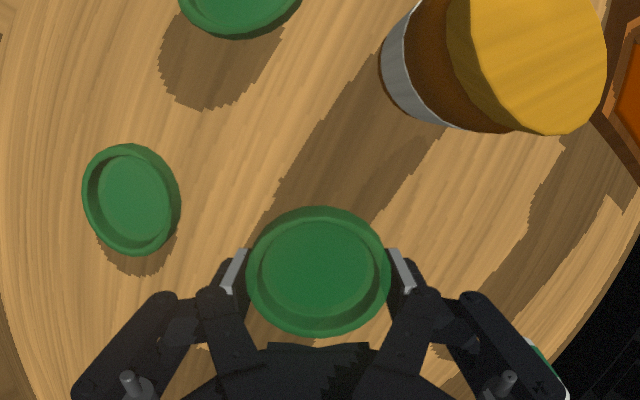

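```bash
python3 - <<'E'
from h import *
Q=q(np.pi/2-.035); H=[.6395,.045]
bot.move_linear([.4419,-.2571,.27],velocity=.22)
bot.move_to([*H,.27],Q); bot.pause(.1); st("above")
bot.move_linear([*H,.18],velocity=.12,threshold=12); bot.pause(.1); st("near"); wrist("e4")
print(bot.move_linear([*H,.1435],velocity=.03,threshold=6)); bot.pause(.1); st("down"); wrist("e5")
E
```

```text
above t 36.38 p [0.6392 0.0436 0.27  ] F [ 0.4  0.2 -0.8] w 0.761 q [-0.04  0.36  1.29 -0.    1.5  -0.  ]
near t 37.38 p [0.6403 0.0449 0.1812] F [ 0.7  0.6 -0.5] w 0.759 q [-0.04  0.4   1.44 -0.    1.3  -0.  ]
True
down t 38.54 p [0.6393 0.0447 0.1466] F [-0.  -1.2  4.8] w 0.759 q [-0.04  0.43  1.49 -0.    1.23 -0.  ]
```

View pics/e5.png

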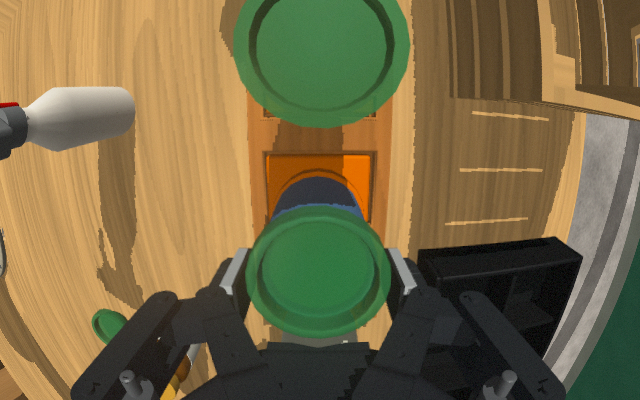

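z = 0.1466 against the expected 0.1463, so the dish is home. I'll release it and check.

```bash
python3 - <<'E'
from h import *
bot.move_gripper(0.92); st("open")
bot.move_linear([.6393,.0447,.27],velocity=.12); st("up"); wrist("f1")
bot.move_to([.40,-.10,.33],q(np.pi)); bot.pause(.2); st("away"); wrist("f2")
for n in("scene","top"): 
    f=bot.grab_frame(n); cv2.imwrite(f"pics/{n}9.png",f[:,:,::-1])
    if n=="scene": cv2.imwrite("pics/s9z.png",cv2.resize(f[160:320,180:380,::-1],None,fx=3.7,fy=3.7,interpolation=cv2.INTER_CUBIC))
st()
E
```

```text
open t 38.88 p [0.6381 0.0448 0.1448] F [-0.5 -0.1 -0.1] w 0.922 q [-0.04  0.43  1.49 -0.    1.23 -0.  ]
up t 40.08 p [0.6388 0.0447 0.269 ] F [-0.5  0.  -0.2] w 0.923 q [-0.04  0.36  1.28 -0.    1.5  -0.  ]
away t 42.05 p [ 0.4003 -0.0999  0.3298] F [ 0.1  0.1 -0.1] w 0.919 q [-0.41 -0.02  1.62  0.    1.54 -1.98]
 t 42.2 p [ 0.4002 -0.0999  0.3299] F [-0.3 -0.2 -0.6] w 0.922 q [-0.41 -0.02  1.62 -0.    1.54 -1.98]
```

View pics/s9z.png

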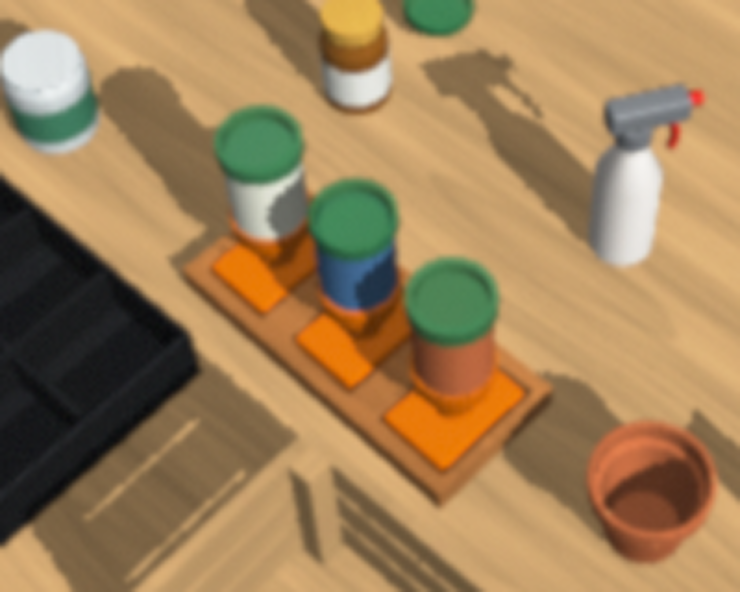

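View pics/f1.png

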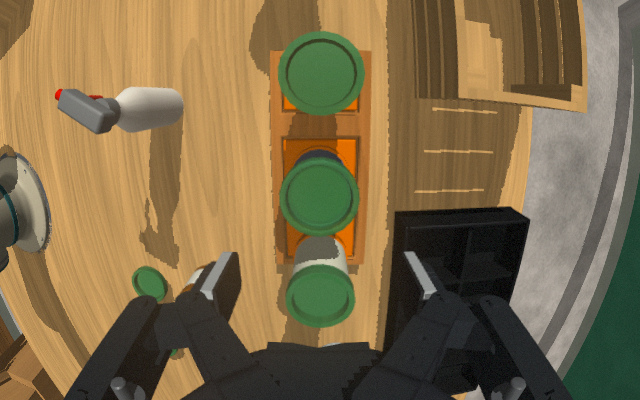

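View pics/f2.png

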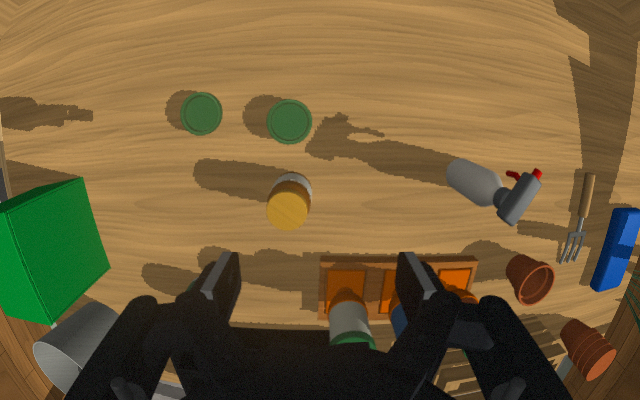

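View pics/top9.png

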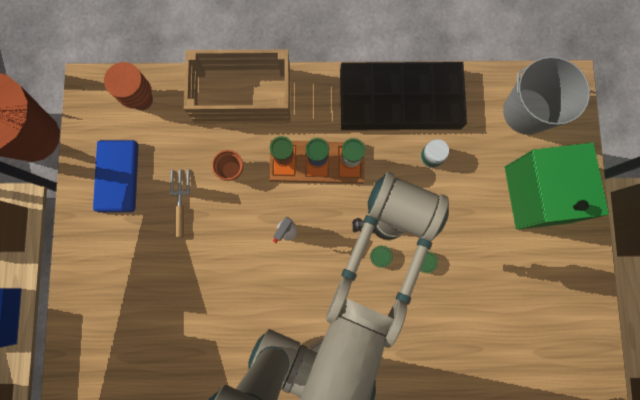

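The scene crop shows the blue planter at about (350,250), upright and at the same height as its neighbours. The green dish is level in its mouth, and the neighbouring planters, bottle, jar and clay pot have not moved. The gripper is clear of everything, so I'm handing in.

```bash
python3 - <<'E'
from station import bot
print(bot.close_job())
E
```

```text
the job is handed in; nothing more can be done
None
```

The middle planter is finished and the job is handed in, at about 42 s of the 64 s allowed; no verdict was reported. I stood the orange holder in the middle pocket, set the blue pot in it, and covered the pot with the green dish that was farthest from the base.

**Seating:** each part stopped on light contact, about 5–6 N, within about 0.5 mm of its fully-home height. Tool heights in mm:

| Part | Measured | Expected |
|---|---|---|
| Holder | 58.7 | 58.6 |
| Pot | 119.5 | 119.0 |
| Dish | 146.6 | 146.3 |

**Last pictures:** the planter stands level and matches its neighbours, and nothing else on the shelf appears moved. The gripper was clear of everything at hand-in.

**Checks that disagreed:**
- The network put the rack and pocket about 14 mm nearer in x than my outline fit. I went with the fit because the pocket floor outline matched the picture.
- After release, the fitted holder and pot positions were about 1–2 mm off the commanded ones.

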